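# Latch the finished-work bay

### The arm

A 6-joint arm with a two-finger parallel gripper is mounted at the origin on the work surface. World frame = base frame: x ahead of the robot, y to its left, z up, the work surface at z = 0. Lengths are in m, angles in rad, forces in N, time in s.
With the tool pointing down it reaches from about 0.25 to 0.775 m from the base axis. Payload 4 kg.
Tool frame: the origin (TCP) lies midway between the tips of the shut fingers; the grasp point (between the pads) lies 19 mm behind it; z points along the fingers, x is the direction in which the jaws open and shut, and the axes are right-handed (so a half turn about z gives the same grasp; the last joint's range is limited). The gripper opens to 94 mm and grips with 3 to 60 N. Pads are 16 mm wide; open, the fingers measure 119 mm over their backs; the gripper's body (75 mm by 177 mm) begins 78 mm behind the grasp point.
Start: joints at [1.207, 0.087, 1.371, -0, 1.684, -0.103], TCP at [0.142, 0.531, 0.206] pointing down, gripper open.
Joint ranges: [-3.1, 3.1], [-0.76, 2.03], [0.27, 2.55], [-1.08, 4.22], [0.17, 2.65], [-2.57, 2.57]. Speed limits (rad/s): [2.79, 2.79, 3.14, 3.14, 3.14, 3.14].

### API

Orientations are given as [roll, pitch, yaw] about the fixed x, y, z axes, in that order (R = Rz(yaw) Ry(pitch) Rx(roll)).
In Python, from bench import robot gives the robot as it stands.
- The arm moves only by the shell command python3 -m handwheel 'ROWS'. ROWS is a JSON object of lists of equal length, an entry for each row: "delta_pos": the shift along the tool's x, y, z in mm, a list of three; "rotation": the turn, a rotation vector about the tool's x, y, z in rad, a list of three; "claw": the closure, from -1 (fully open) to 1 (shut). In form: {"delta_pos": [[tx, ty, tz], ...], "rotation": [[wx, wy, wz], ...], "claw": [claw, ...]}. A call has exactly 8 rows; each row shifts and turns the commanded pose from where the row before left it, along the tool's axes as they then stand; what a row does not reach is not made up. A row lasts 1/8 s, in which the tool goes at most 62.5 mm and 10.7 degrees, less where a joint would pass 70% of its speed; a pose out of reach is approached as far as the arm can. A call with a gripper value outside its range is refused whole. The fingers move at their own pace and stop on an object; the grip force is fixed at half the most. Time passes only in rows, so rows that do not move let the fingers close, or fill a call up. It gives the time, the measured TCP pose, the force and the opening at its end, in the units of the state.
- robot.get_obs(): the state, without advancing time (a new reading comes with each control period).
- robot.snapshot(name): name is "scene" or "top" or "wrist"; returns a dict with "color" (420x560x3 uint8, red, green, blue), "intrinsics" (3x3 intrinsics, pixels), "eye" and "rotation" of the camera in the world. Camera axes: x right, y down, z forward; pixel columns grow to the right and rows downward; lengths in m; the calibration is good to about 2 mm. A picture is of the moment at which its call begins. There is no depth.
- robot.close_job(): hands the job in, once; it reports no verdict.
The state is a dict: "time": time; "joint_positions": joint angles; "qvel": joint speeds; "joint_torque": joint torques, N m; "tool_pos": TCP position; "ee_rot": TCP orientation; "wrist_force": force on the tool from outside, world axes, zero at the start; "wrist_torque": the same for the moment, N m; "width": finger opening in m.
Only numpy, scipy, OpenCV 4.12 (cv2) and the standard library are available. Lean on these libraries where they do the work, as an engineer would, in place of code of your own. Each camera call takes 0.05 s, during which the arm holds its last target.

### The job

Shut the sliding gate of the wooden bay on the bench and latch it: lift the brass latch bar by its T-handle, carry the bar's steel tooth over the front lip of the dark notched keeper plate as the gate slides shut, then feel along the plate's top for the notch and let the tooth drop fully home in it. Work gently, with a light push (well under 15 N): do not ram the tooth against the plate or keep pushing once it has dropped in. Let go of the latch at the end, and leave the brass pieces in the bay and everything else on the bench where they are.

Things in the scene. Friction and masses are not known exactly. Their poses are not given: they have to be found in the camera images.
- bay: Wooden bay fixed to the bench: dark base board 12 mm thick, x -85 to 105, y -210 to 210 mm; three walls up to 57 mm high; sliding gate on the side nearest the robot. Origin on the bench under the board. y runs along the gate in the direction in which it shuts, x across the bay away from the gate, z up; turned up to 0.4 rad. Gate, latch bar and keeper lie in its plane x = -60 mm.
- handle (a point): Middle of the grip pin of the latch bar's brass T-handle: level round pin, 14 mm thick, 50 mm long, along the bay's x, so pinched from above with the fingers closing along the bay's y; it can turn between them. On a 10 mm stem, pin axis 42 mm above the bar's top face, 138 mm above the bench with the bar down; 100 mm from the bar's pivot towards the tooth, 48 mm above it. Axes as the bar.
- latch_bar (a joint): Angle of the brass latch bar (12 x 12 x 190 mm, about 0.2 kg) about its pivot, a level axis along the bay's x on the gate, 90 mm above the bench. 0 = level on its rest peg, its lowest position, with the gate open and also when home in the notch; grows to 0.7 as the tooth is lifted; about 0.07 with the tooth standing on the keeper plate's top. Falls by its own weight.
- gate (a joint): Sliding of the gate (m); grows as it opens, 0 when the tooth is level with the middle of the keeper bracket. End stops -0.028 and 0.135; starts 0.085 to 0.125. About 2.5 N of friction; it stays where it is left. The latch bar's pivot rides on it, so it is moved by the T-handle.
- tooth: Steel tooth fixed under the end of the latch bar, 170 mm from the pivot: 8 mm along the bay's y, 12 mm along x, 16 mm deep below the bar. Origin: middle of its underside, 68 mm above the bench when the bar is down. It must rise 12 mm or more to clear the lip of the keeper plate, and when home it is 12 mm below the plate's top with 2 mm play each way. Axes as the bar.
- keeper (a point): Middle of the green keeper bracket at the height of the keeper plate's top, 80 mm above the bench; axes as the bay. The dark steel plate: 94 mm long (y), 18 wide; front lip 42 mm with upright front face, notch 12 wide, 14 deep, land 40 behind it. It is clamped differently each time: the notch's middle lies from 14 mm before to 14 mm behind this point along y, not measured.
- rowlock: Brass rowlock, a U on a short shank, 12 mm bar, lying flat in the bay; to be left alone.
- tiller_cap: Domed brass tiller cap, 44 mm across, 34 mm high, standing in the bay; to be left alone.
- grommet_die: Stepped copper grommet die, 48 mm across, 32 mm high, on the bench; to be left alone.
- drift_punch: Steel drift punch lying on the bench, 145 mm long; to be left alone.
- mallet: Hammer with a copper head and a wooden handle lying on the bench; to be left alone.

How it is judged:
By the outcome, as a careful person would: the job done as asked, in the order asked, and still so for the second after the job is handed in, with the robot touching nothing.
It also fails if it takes over 48 s, if anything falls off the work surface, if the arm or the gripper's body presses on something with over 40 N, if the wrist force passes 120 N, or if a joint passes its speed limit or range.

## Working session

There is one attempt and no reset: what is moved stays moved. The work goes in short steps, Python scripts to look and compute and a shell command to move; the robot and the scene stay as the last step left them, time stands still between calls to the robot, and variables do not carry over. Pictures are saved under pics/ and viewed, and the job is handed in when it is done.

```bash
ls; mkdir -p pics
python3 - <<'E'
from bench import robot
import cv2
print(robot.get_obs())
for n in ["scene","top","wrist"]:
    s=robot.snapshot(n); cv2.imwrite(f"pics/{n}0.png",s["color"][:,:,::-1]); print(n,s["intrinsics"],s["eye"],s["rotation"])
E
```

```text
pics
{'time': 0.0, 'joint_positions': array([ 1.20687891e+00,  8.79414005e-02,  1.37221693e+00, -3.34682650e-05,
        1.68359950e+00, -1.03101349e-01]), 'qvel': array([-0.00017958, -0.00122394, -0.00021063,  0.00057211, -0.00036031,
        0.00215175]), 'joint_torque': array([-1.88208302e-03, -3.40180850e+01, -3.02424967e+01,  7.16042938e-02,
        3.28712433e-02, -1.60838340e-04]), 'tool_pos': array([0.1416513 , 0.53088725, 0.20433055]), 'ee_rot': array([-3.14140290e+00,  2.15710241e-03,  1.30997673e+00]), 'wrist_force': array([ 0.09657995, -0.65093035, -0.63188499]), 'wrist_torque': array([0.0031005 , 0.00358822, 0.00513636]), 'width': 0.09415850320843035}
scene [[537.09227532   0.         278.62259565]
 [  0.         537.09227532 209.92360693]
 [  0.           0.           1.        ]] [1.13426267 0.28444393 1.17827664] [-2.59429546 -0.0151878   2.05018092]
top [[469.59916278   0.         271.96535178]
 [  0.         469.59916278 216.28267962]
 [  0.           0.           1.        ]] [ 0.36972572 -0.00527771  1.29447893] [-2.99635798  0.00434753 -1.55120568]
wrist [[301.11659514   0.         281.60600444]
 [  0.         301.11659514 211.07802853]
 [  0.           0.           1.        ]] [0.07899502 0.54879247 0.383895  ] [2.91349940e+00 2.35855859e-03 1.31094385e+00]
```

View pics/scene0.png

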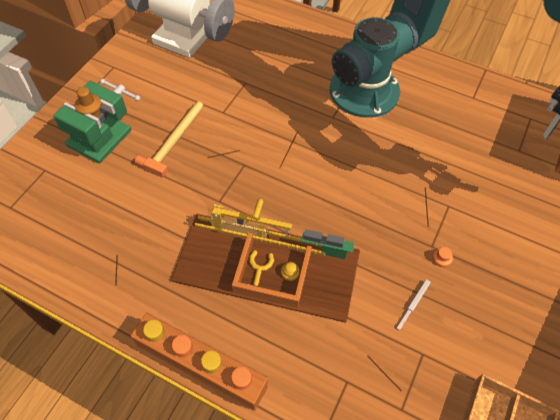

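View pics/top0.png

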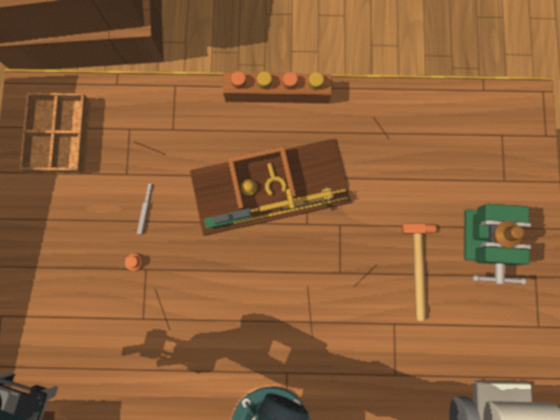

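View pics/wrist0.png

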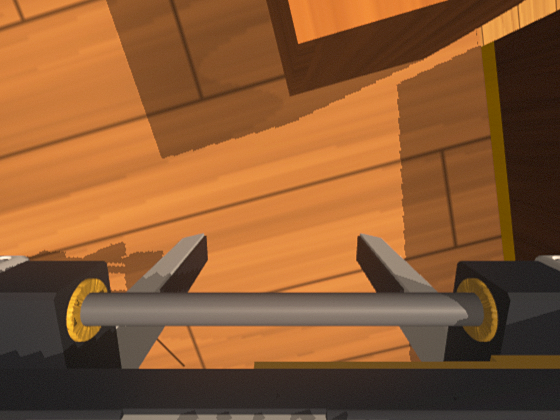

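```bash
cat > h.py <<'E'
import numpy as np, cv2
from scipy.spatial.transform import Rotation as R
def ray(s,uv):
    K=s["intrinsics"]; d=np.linalg.inv(K)@np.array([uv[0],uv[1],1.])
    return np.array(s["eye"]), R.from_euler('xyz',s["rotation"]).as_matrix()@d
def onz(s,uv,z):
    e,d=ray(s,uv); return e+d*(z-e[2])/d[2]
def proj(s,p):
    q=R.from_euler('xyz',s["rotation"]).as_matrix().T@(np.array(p)-s["eye"]); q=s["intrinsics"]@q; return q[:2]/q[2]
def tri(s1,a,s2,b):
    e1,d1=ray(s1,a);e2,d2=ray(s2,b)
    t=np.linalg.lstsq(np.c_[d1,-d2],e2-e1,rcond=None)[0]
    p,q=e1+t[0]*d1,e2+t[1]*d2
    return (p+q)/2,np.linalg.norm(p-q)
E
python3 - <<'E'
import cv2
a=cv2.imread("pics/scene0.png")[190:330,160:370]; cv2.imwrite("pics/sc1.png",cv2.resize(a,None,fx=3.8,fy=3.8,interpolation=cv2.INTER_CUBIC))
a=cv2.imread("pics/top0.png")[130:240,180:360]; cv2.imwrite("pics/tc1.png",cv2.resize(a,None,fx=4.4,fy=4.4,interpolation=cv2.INTER_CUBIC))
E
```

```text
(no output)
```

View pics/sc1.png

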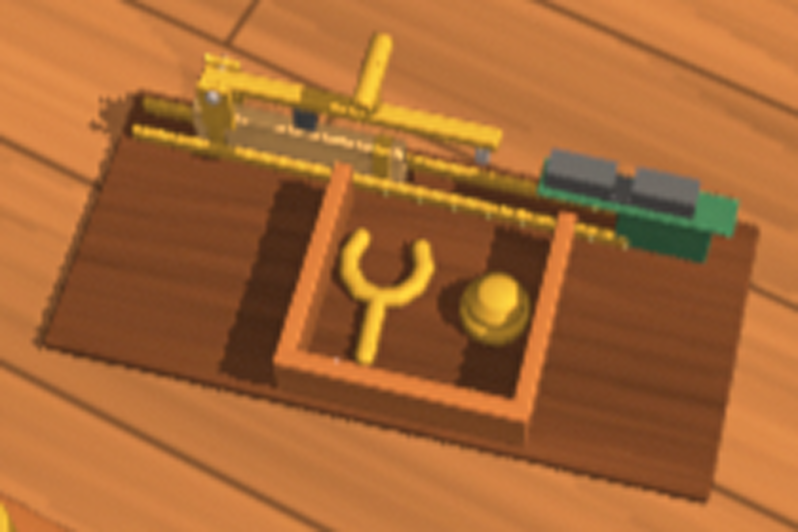

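View pics/tc1.png

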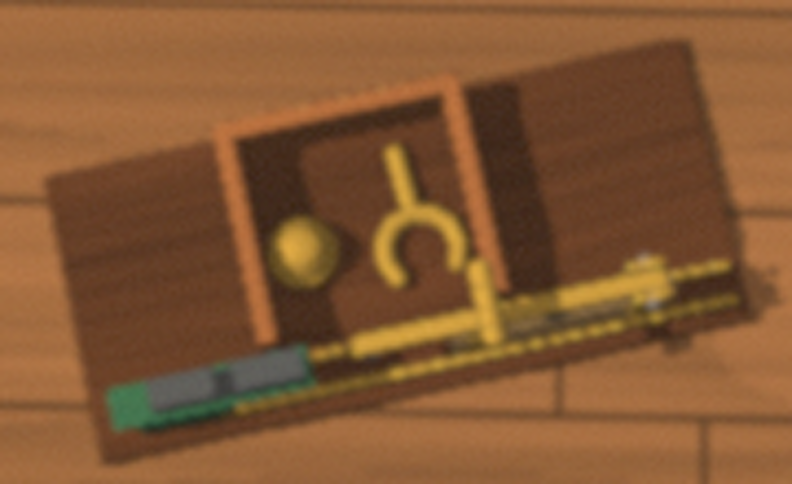

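Run:
```python
from bench import robot
from h import *
S=robot.snapshot("scene");T=robot.snapshot("top")
sc=lambda x,y:((x+.5)/3.8-.5+160,(y+.5)/3.8-.5+190)
tc=lambda x,y:((x+.5)/4.4-.5+180,(y+.5)/4.4-.5+130)
C=[onz(T,tc(*p),.012) for p in[(45,180),(688,40),(752,318),(105,463)]]
C2=[onz(S,sc(*p),.012) for p in[(708,498),(42,345),(130,97),(757,230)]]
for c,d in zip(C,C2): print("corner",c.round(4),d.round(4))
for CC in (C,C2):
    C_=np.array(CC)[:,:2]
    loc=np.array([[105,210],[105,-210],[-85,-210],[-85,210]])/1000.
    m=C_.mean(0);lm=loc.mean(0);A=C_-m;B=loc-lm
    th=np.arctan2((B[:,0]*A[:,1]-B[:,1]*A[:,0]).sum(),(A*B).sum())
    Rm=np.array([[np.cos(th),-np.sin(th)],[np.sin(th),np.cos(th)]])
    o=m-Rm@lm; print("yaw",th,"origin",o,"res",((loc@Rm.T+o)-C_).round(4).tolist())
    for n,p in [("pin",tri(S,sc(376,72),T,tc(487,303))),("notch",tri(S,sc(624,188),T,tc(223,380))),
      ("pl_back",tri(S,sc(698,193),T,tc(149,392))),("pl_front",tri(S,sc(549,160),T,tc(307,360))),("tip",tri(S,sc(500,133),T,tc(353,343)))]:
        print(n,p[0].round(4),round(p[1],4),"bay",(Rm.T@(p[0][:2]-o)).round(4))
    for n,u,s,z in [("pinT",tc(487,303),T,.138),("pinS",sc(376,72),S,.138),("notchT",tc(223,380),T,.08),("notchS",sc(624,188),S,.08),("capfrontT",tc(307,360),T,.08)]:
        p=onz(s,u,z);print(n,p.round(4),"bay",(Rm.T@(p[:2]-o)).round(4))
```

```text
corner [0.6824 0.2366 0.012 ] [0.6844 0.2423 0.012 ]
corner [ 0.7822 -0.1726  0.012 ] [ 0.7863 -0.162   0.012 ]
corner [ 0.6016 -0.2128  0.012 ] [ 0.6095 -0.2093  0.012 ]
corner [0.5021 0.191  0.012 ] [0.5055 0.198  0.012 ]
yaw 0.23923850558033255 origin [0.63234448 0.0081689 ] res [[0.0022, 0.0005], [0.0019, 0.0016], [-0.0021, -0.0031], [-0.0021, 0.001]]
pin [ 0.5835 -0.0389  0.1378] 0.0064 bay [-0.0586 -0.0342]
notch [0.5473 0.1158 0.0662] 0.0042 bay [-0.0572  0.1247]
pl_back [0.537  0.1587 0.0804] 0.0055 bay [-0.057   0.1689]
pl_front [0.5579 0.0666 0.0779] 0.0078 bay [-0.0585  0.0744]
tip [0.5657 0.0374 0.0991] 0.005 bay [-0.0579  0.0442]
pinT [ 0.5846 -0.0419  0.138 ] bay [-0.0582 -0.0374]
pinS [ 0.5826 -0.0358  0.138 ] bay [-0.0587 -0.0309]
notchT [0.546  0.1124 0.08  ] bay [-0.0592  0.1218]
notchS [0.5538 0.1198 0.08  ] bay [-0.0499  0.1271]
capfrontT [0.5589 0.0628 0.08  ] bay [-0.0584  0.0705]
yaw 0.24896368941354743 origin [0.63672047 0.01479269] res [[0.0024, 0.0019], [0.0039, -0.0008], [-0.0034, -0.0004], [-0.0029, -0.0007]]
pin [ 0.5835 -0.0389  0.1378] 0.0064 bay [-0.0648 -0.039 ]
notch [0.5473 0.1158 0.0662] 0.0042 bay [-0.0618  0.1199]
pl_back [0.537  0.1587 0.0804] 0.0055 bay [-0.0612  0.1641]
pl_front [0.5579 0.0666 0.0779] 0.0078 bay [-0.0636  0.0697]
tip [0.5657 0.0374 0.0991] 0.005 bay [-0.0633  0.0394]
pinT [ 0.5846 -0.0419  0.138 ] bay [-0.0644 -0.0421]
pinS [ 0.5826 -0.0358  0.138 ] bay [-0.0649 -0.0357]
notchT [0.546  0.1124 0.08  ] bay [-0.0639  0.117 ]
notchS [0.5538 0.1198 0.08  ] bay [-0.0545  0.1222]
capfrontT [0.5589 0.0628 0.08  ] bay [-0.0635  0.0657]
```

```bash
python3 -m handwheel '{"delta_pos":[[0,0,0],[0,0,0],[0,0,0],[-50,22,0],[-50,22,0],[-50,22,0],[-50,22,0],[-50,22,0]],"rotation":[[0,0,-0.168],[0,0,-0.168],[0,0,-0.169],[0,0,0],[0,0,0],[0,0,0],[0,0,0],[0,0,0]],"claw":[-1,-1,-1,-1,-1,-1,-1,-1]}'
```

```text
time: 1.25
tool_pos: [0.3098, 0.314, 0.2055]
ee_rot: [3.141, -0.0, 1.815]
wrist_force: [1.3, 0.3, 0.7]
width: 0.094
```

```bash
python3 -m handwheel '{"delta_pos":[[-54,23.5,0],[-54,23.5,0],[-54,23.5,0],[-54,23.5,0],[-54,23.5,0],[-54,23.5,0],[-54,23.5,0],[-31,15.5,0]],"rotation":[[0,0,0],[0,0,0],[0,0,0],[0,0,0],[0,0,0],[0,0,0],[0,0,0],[0,0,0]],"claw":[-1,-1,-1,-1,-1,-1,-1,-1]}'
python3 - <<'E'
from bench import robot
import cv2
for n in ["scene","wrist"]:
    s=robot.snapshot(n); cv2.imwrite(f"pics/{n}2.png",s["color"][:,:,::-1])
print(robot.get_obs()["tool_pos"],s["eye"],s["rotation"])
E
```

```text
time: 2.25
tool_pos: [0.5836, -0.0405, 0.2048]
ee_rot: [-3.141, -0.0, 1.813]
wrist_force: [-0.0, 0.9, 0.4]
width: 0.094
[ 0.58379625 -0.04100984  0.20403098] [ 0.52218083 -0.05757945  0.38346168] [2.91379495 0.00315427 1.81110115]
```

View pics/wrist2.png

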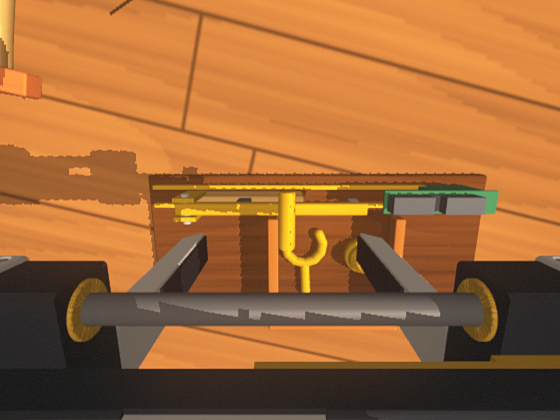

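Run:
```python
from bench import robot
from h import *
im=cv2.imread("pics/wrist2.png")
cv2.imwrite("pics/wc2.png",cv2.resize(im[165:285,140:500],None,fx=2.2,fy=2.2,interpolation=cv2.INTER_CUBIC))
W=robot.snapshot("wrist"); t=robot.get_obs()["tool_pos"]
ax=np.array([np.cos(1.813),np.sin(1.813)]);ay=np.array([np.sin(1.813),-np.cos(1.813)])
for n,u,z in [("pin near",(287,193),.138),("pin far",(288.5,250),.138),("pinline",(287.5,220),.138),("notch",(440,203),.08),("plfront",(388,204),.08),("plback",(487,204),.08),("boardNL",(150,175),.012),("boardNR",(486,176),.012)]:
    p=onz(W,u,z);d=p[:2]-t[:2];print(n,p.round(4),"tool x,y",(d@ax).round(4),(d@ay).round(4))
```

```text
pin near [ 0.56   -0.0416  0.138 ] tool x,y 0.0031 -0.0227
pin far [ 0.608  -0.0283  0.138 ] tool x,y 0.0046 0.027
pinline [ 0.5823 -0.0356  0.138 ] tool x,y 0.0036 0.0003
notch [0.5418 0.1169 0.08  ] tool x,y 0.1614 -0.0024
plfront [0.5555 0.0654 0.08  ] tool x,y 0.1081 -0.0014
plback [0.5312 0.1642 0.08  ] tool x,y 0.2099 -0.0013
boardNL [ 0.5986 -0.2038  0.012 ] tool x,y -0.1636 -0.0242
boardNR [0.5009 0.1986 0.012 ] tool x,y 0.2505 -0.0225
```

View pics/wc2.png

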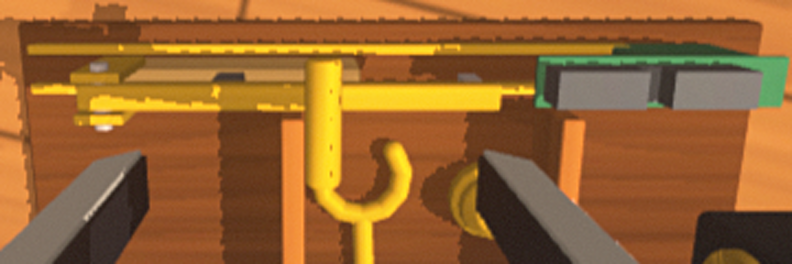

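```bash
python3 -m handwheel '{"delta_pos":[[3,1.5,0],[0,0,28],[0,0,29],[0,0,28],[0,0,0],[0,0,0],[0,0,0],[0,0,0]],"rotation":[[0,0,0],[0,0,0],[0,0,0],[0,0,0],[0,0,0],[0,0,0],[0,0,0],[0,0,0]],"claw":[-1,-1,-1,-1,0,0.4,0.58,0.58]}'
python3 - <<'E'
from bench import robot
import cv2
s=robot.snapshot("wrist"); cv2.imwrite(f"pics/w3.png",s["color"][:,:,::-1])
E
```

```text
time: 3.4
tool_pos: [0.584, -0.0347, 0.1219]
ee_rot: [3.139, 0.001, 1.815]
wrist_force: [0.1, 0.1, 0.1]
width: 0.0574
```

View pics/w3.png

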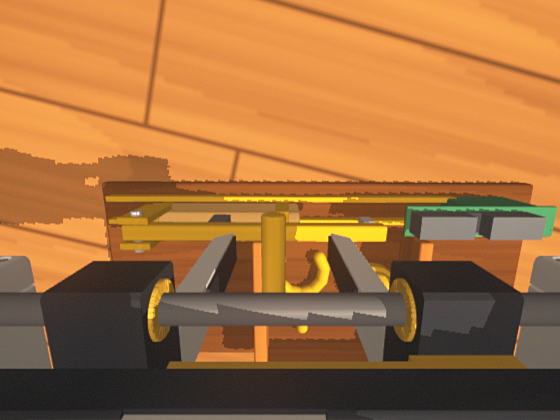

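```bash
python3 -m handwheel '{"delta_pos":[[-3,0,1],[-2,0,1],[0,0,0],[0,0,0],[0,0,0],[0,0,0],[0,0,0],[0,0,0]],"rotation":[[0,0,0],[0,0,0],[0,0,0],[0,0,0],[0,0,0],[0,0,0],[0,0,0],[0,0,0]],"claw":[0.6,0.8,1,1,1,1,1,1]}'
```

```text
time: 4.45
tool_pos: [0.5844, -0.0395, 0.1183]
ee_rot: [-3.141, -0.0, 1.815]
wrist_force: [0.1, -1.1, -0.4]
width: 0.0132
```

```bash
python3 -m handwheel '{"delta_pos":[[-1.9,0,-3.8],[-2,0,-3.7],[-2.1,0,-3.6],[-2.2,0,-3.5],[-1,0,-1.5],[0,0,0],[3,0,0],[5,0,0]],"rotation":[[0,0,0],[0,0,0],[0,0,0],[0,0,0],[0,0,0],[0,0,0],[0,0,0],[0,0,0]],"claw":[1,1,1,1,1,1,1,1]}'
python3 - <<'E'
from bench import robot
import cv2
for n in ["wrist","scene"]:
    s=robot.snapshot(n); im=s["color"][:,:,::-1]
    if n=="scene": im=cv2.resize(im[180:300,160:370],None,fx=3.8,fy=3.8,interpolation=cv2.INTER_CUBIC)
    cv2.imwrite(f"pics/{n}4.png",im)
E
```

```text
time: 5.45
tool_pos: [0.5847, -0.0415, 0.1337]
ee_rot: [-3.141, 0.001, 1.814]
wrist_force: [2.7, -2.1, -11.9]
width: 0.0135
```

View pics/wrist4.png

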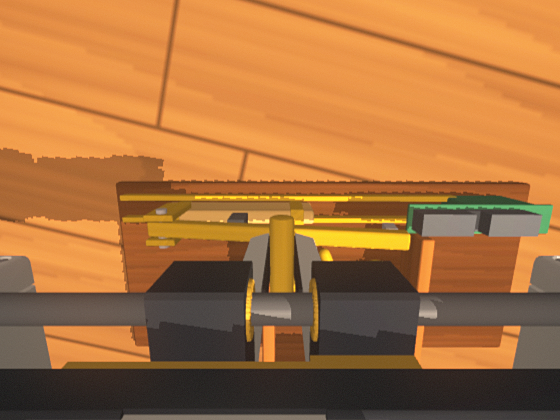

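View pics/scene4.png

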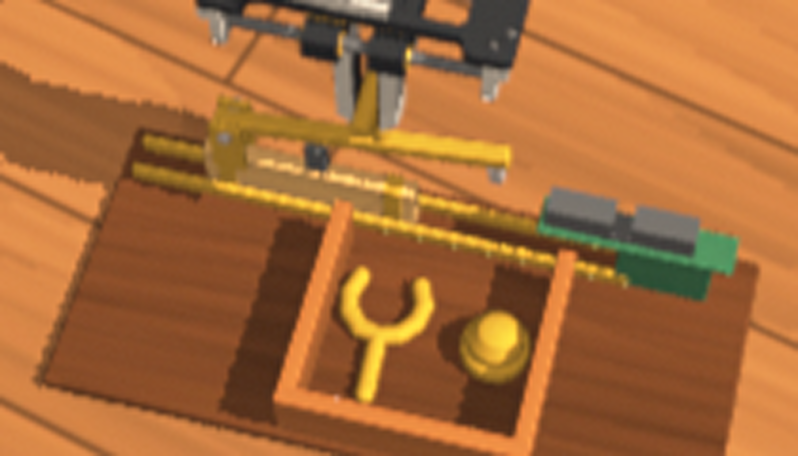

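Run:
```python
from bench import robot
o=robot.get_obs(); print(o["time"],o["tool_pos"],o["wrist_force"],o["wrist_torque"],o["width"])
```

```text
5.55 [ 0.58446871 -0.04041872  0.1339583 ] [ 2.71178122 -1.18349331 -9.94448113] [ 0.50031231 -0.35621017 -0.01680456] 0.013089211553524311
```

```bash
python3 -m handwheel '{"delta_pos":[[8,0,0],[10,0,0],[10,0,0],[10,0,0],[10,0,0],[8,0,0],[6,0,0],[2,0,0]],"rotation":[[0,0,0],[0,0,0],[0,0,0],[0,0,0],[0,0,0],[0,0,0],[0,0,0],[0,0,0]],"claw":[1,1,1,1,1,1,1,1]}'
python3 - <<'E'
from bench import robot
import cv2
for n in ["wrist","scene"]:
    s=robot.snapshot(n); im=s["color"][:,:,::-1]
    if n=="scene": im=cv2.resize(im[180:300,160:370],None,fx=3.8,fy=3.8,interpolation=cv2.INTER_CUBIC)
    cv2.imwrite(f"pics/{n}5.png",im)
o=robot.get_obs(); print(o["time"],o["tool_pos"],o["wrist_force"],o["width"])
E
```

```text
time: 6.55
tool_pos: [0.5692, 0.0219, 0.1346]
ee_rot: [3.141, -0.0, 1.815]
wrist_force: [3.8, -2.2, -11.2]
width: 0.0133
6.65 [0.56920345 0.02196529 0.13469946] [  1.44752089   0.0540558  -10.8321055 ] 0.013508097086865792
```

View pics/wrist5.png

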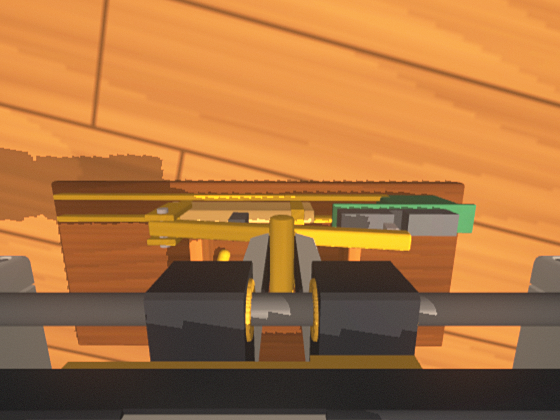

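View pics/scene5.png

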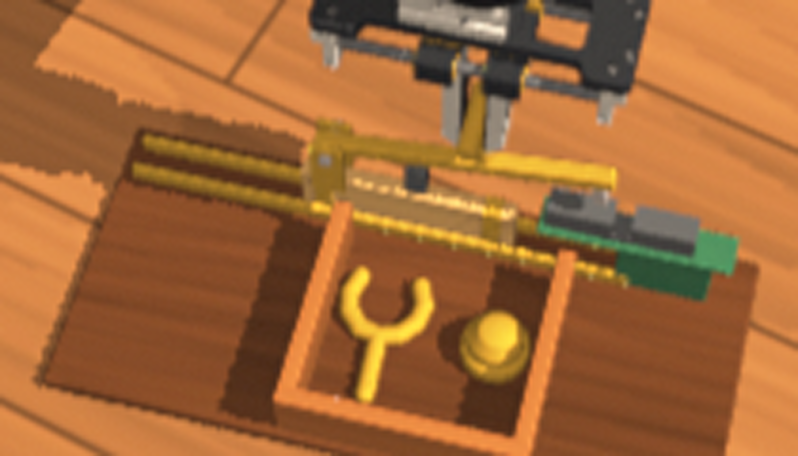

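```bash
python3 -m handwheel '{"delta_pos":[[1.4,0,2.1],[1.4,0,2.1],[1.4,0,2.1],[1.2,0,2],[0,0,0],[0,0,0],[0,0,0],[0,0,0]],"rotation":[[0,0,0],[0,0,0],[0,0,0],[0,0,0],[0,0,0],[0,0,0],[0,0,0],[0,0,0]],"claw":[1,1,1,1,1,0.6,0.6,0.6]}'
python3 - <<'E'
from bench import robot
import cv2
for n in ["wrist","scene"]:
    s=robot.snapshot(n); im=s["color"][:,:,::-1]
    if n=="scene": im=cv2.resize(im[180:300,160:370],None,fx=3.8,fy=3.8,interpolation=cv2.INTER_CUBIC)
    else: im=cv2.resize(im[170:290,180:480],None,fx=2.6,fy=2.6,interpolation=cv2.INTER_CUBIC)
    cv2.imwrite(f"pics/{n}6.png",im)
o=robot.get_obs(); print(o["time"],o["tool_pos"],o["wrist_force"],o["width"])
E
```

```text
time: 7.65
tool_pos: [0.5684, 0.0269, 0.1266]
ee_rot: [3.14, -0.0, 1.815]
wrist_force: [0.2, 0.9, -0.1]
width: 0.0188
7.75 [0.56823726 0.02684917 0.12643437] [-0.42751507  0.01822047 -0.11212545] 0.018870751604073636
```

View pics/wrist6.png

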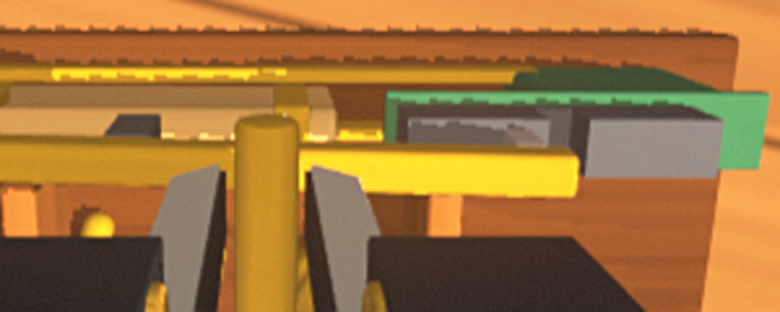

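View pics/scene6.png

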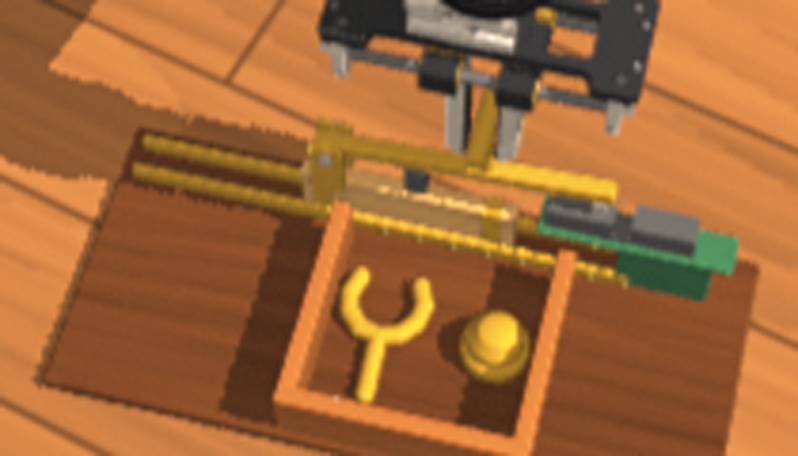

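```bash
python3 -m handwheel '{"delta_pos":[[1.2,0,0],[1.2,0,0],[1.2,0,0],[1.2,0,0],[1,0,0],[1,0,0],[1,0,0],[1,0,0]],"rotation":[[0,0,0],[0,0,0],[0,0,0],[0,0,0],[0,0,0],[0,0,0],[0,0,0],[0,0,0]],"claw":[0.6,0.6,0.6,0.6,0.6,0.6,0.6,0.6]}'
cat > look.py <<'E'
from bench import robot
import cv2,sys
s=robot.snapshot("wrist"); im=s["color"][:,:,::-1]
im=cv2.resize(im[170:290,180:480],None,fx=2.6,fy=2.6,interpolation=cv2.INTER_CUBIC)
cv2.imwrite(f"pics/{sys.argv[1]}.png",im)
o=robot.get_obs(); print(o["time"],o["tool_pos"],o["wrist_force"],o["width"])
E
python3 look.py w7
```

```text
time: 8.75
tool_pos: [0.5659, 0.0352, 0.1262]
ee_rot: [3.142, 0.0, 1.815]
wrist_force: [1.5, -3.6, -1.5]
width: 0.0187
8.8 [0.56585775 0.03545279 0.12624221] [ 1.77372585 -3.3645188  -1.24533298] 0.018962531814033488
```

View pics/w7.png

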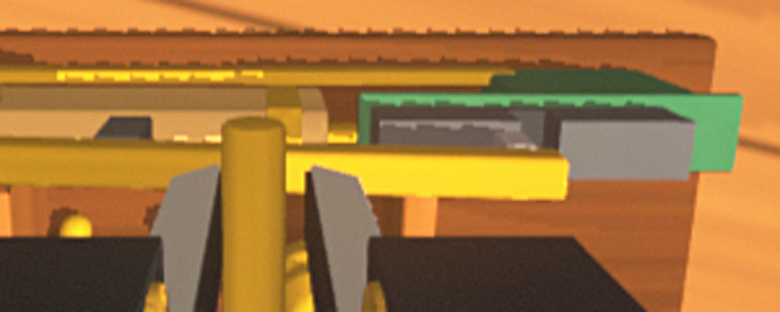

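```bash
python3 -m handwheel '{"delta_pos":[[0.8,0,0],[0.8,0,0],[0.8,0,0],[0.8,0,0],[0.8,0,0],[0,0,0],[0,0,0],[0,0,0]],"rotation":[[0,0,0],[0,0,0],[0,0,0],[0,0,0],[0,0,0],[0,0,0],[0,0,0],[0,0,0]],"claw":[0.6,0.6,0.6,0.6,0.6,0.6,0.6,0.6]}'
python3 look.py w8
```

```text
time: 9.8
tool_pos: [0.5649, 0.0393, 0.1263]
ee_rot: [3.142, -0.0, 1.815]
wrist_force: [1.2, -2.5, -0.9]
width: 0.0189
9.85 [0.56488402 0.03928555 0.12626611] [ 0.65782681 -2.49804969  0.21891698] 0.018962715662110472
```

View pics/w8.png

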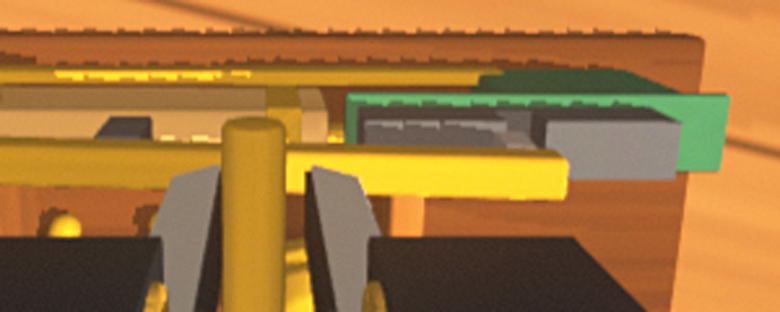

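```bash
python3 -m handwheel '{"delta_pos":[[0.7,0,0],[0.7,0,0],[0.7,0,0],[0.7,0,0],[0,0,0],[0,0,0],[0,0,0],[0,0,0]],"rotation":[[0,0,0],[0,0,0],[0,0,0],[0,0,0],[0,0,0],[0,0,0],[0,0,0],[0,0,0]],"claw":[0.6,0.6,0.6,0.6,0.6,0.6,0.6,0.6]}'
python3 look.py w9
```

```text
time: 10.85
tool_pos: [0.5642, 0.042, 0.1262]
ee_rot: [3.142, -0.0, 1.815]
wrist_force: [1.6, -3.3, -1.9]
width: 0.0191
10.9 [0.5642111  0.04197329 0.12628234] [ 1.61739757 -2.0624555  -2.0845884 ] 0.019314790546221112
```

View pics/w9.png

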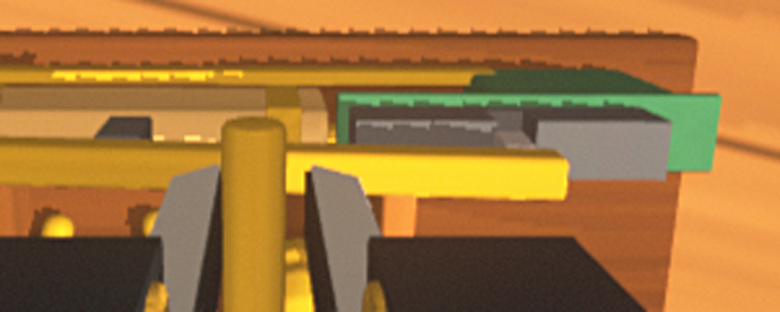

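```bash
python3 -m handwheel '{"delta_pos":[[0.7,0,0],[0.7,0,0],[0.7,0,0],[0.7,0,0],[0,0,0],[0,0,0],[0,0,0],[0,0,0]],"rotation":[[0,0,0],[0,0,0],[0,0,0],[0,0,0],[0,0,0],[0,0,0],[0,0,0],[0,0,0]],"claw":[0.6,0.6,0.6,0.6,0.6,0.6,0.6,0.6]}'
python3 look.py w10
```

```text
time: 11.9
tool_pos: [0.5635, 0.0445, 0.1263]
ee_rot: [-3.142, -0.0, 1.815]
wrist_force: [-0.1, -0.0, -0.2]
width: 0.0186
11.95 [0.56356108 0.04456423 0.12628709] [ 0.35763144 -0.58810193 -0.32481125] 0.018822938812768024
```

View pics/w10.png

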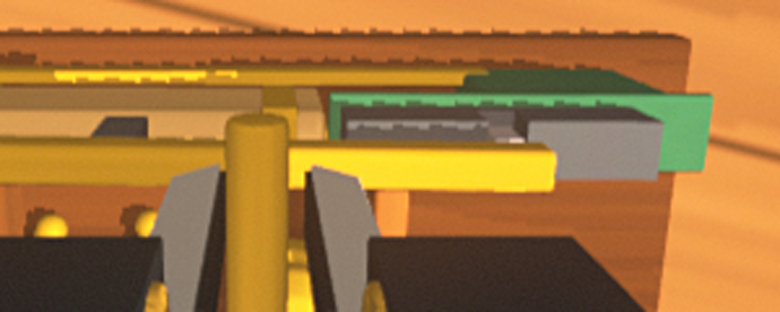

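```bash
python3 -m handwheel '{"delta_pos":[[0,0,0],[0,0,0],[0,0,0],[0,0,0],[0,0,0],[0,0,-25],[0,0,-40],[0,0,-40]],"rotation":[[0,0,0],[0,0,0],[0,0,0],[0,0,0],[0,0,0],[0,0,0],[0,0,0],[0,0,0]],"claw":[0.3,0,0,0,0,0,0,0]}'
python3 -m handwheel '{"delta_pos":[[0,-20,0],[0,-40,0],[0,-40,0],[0,-20,0],[0,0,0],[0,0,0],[0,0,0],[0,0,0]],"rotation":[[0,0,0],[0,0,0],[0,0,0],[0,0,0],[0,0,0],[0,0,0],[0,0,0],[0,0,0]],"claw":[0,0,0,0,0,0,0,0]}'
python3 - <<'E'
from bench import robot
import cv2
for n in ["wrist","scene","top"]:
    s=robot.snapshot(n); im=s["color"][:,:,::-1]
    if n=="scene": im=cv2.resize(im[180:300,160:370],None,fx=3.8,fy=3.8,interpolation=cv2.INTER_CUBIC)
    if n=="top": im=cv2.resize(im[130:240,180:360],None,fx=4.4,fy=4.4,interpolation=cv2.INTER_CUBIC)
    cv2.imwrite(f"pics/{n}11.png",im)
E
```

```text
time: 12.95
tool_pos: [0.5633, 0.0445, 0.2321]
ee_rot: [-3.141, -0.0, 1.815]
wrist_force: [1.1, 0.1, 0.8]
width: 0.0471
time: 13.95
tool_pos: [0.4476, 0.0157, 0.2309]
ee_rot: [-3.141, -0.0, 1.815]
wrist_force: [-0.7, -0.1, 0.2]
width: 0.047
```

View pics/wrist11.png

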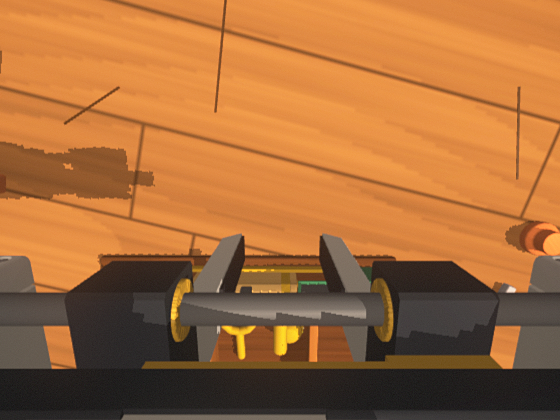

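View pics/scene11.png

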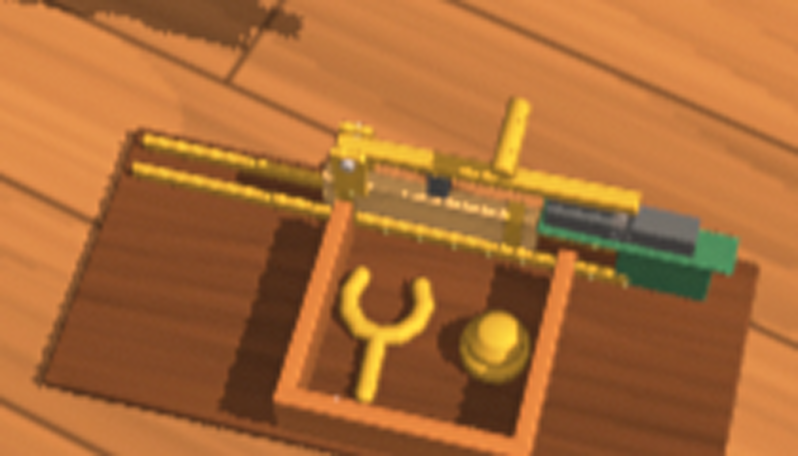

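View pics/top11.png

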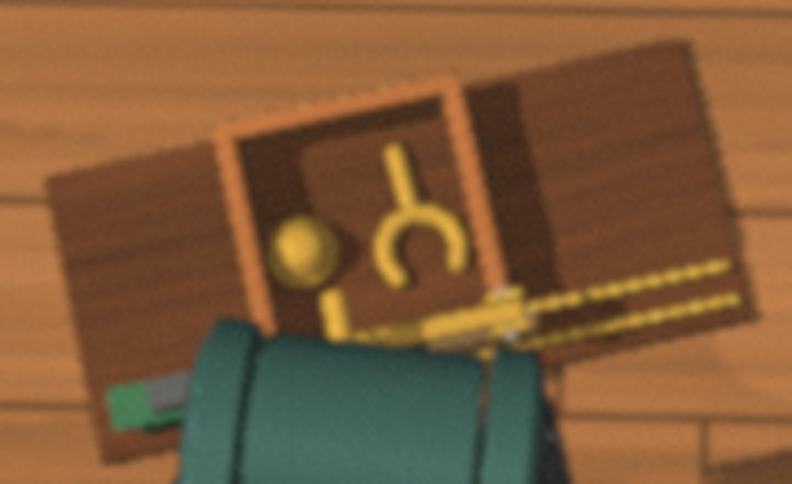

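Run:
```python
from bench import robot
from h import *
S=robot.snapshot("scene")
im=S["color"][:,:,::-1]
a=cv2.resize(im[205:255,235:355],None,fx=6.5,fy=6.5,interpolation=cv2.INTER_CUBIC); cv2.imwrite("pics/z12.png",a)
b=cv2.resize(cv2.imread("pics/scene0.png")[195:245,200:320],None,fx=6.5,fy=6.5,interpolation=cv2.INTER_CUBIC); cv2.imwrite("pics/z0.png",b)
# bay frame
th=.244; ex=np.array([np.cos(th),np.sin(th),0]);ey=np.array([-np.sin(th),np.cos(th),0])
def model(pin0,ang): # pin0 = pin mid with bar down
    piv=pin0-.1*ey-np.array([0,0,.048]); c,s=np.cos(ang),np.sin(ang)
    f=lambda y,z,x=0: piv+x*ex+(c*y-s*z)*ey+np.array([0,0,s*y+c*z])
    pts=dict(bolt=f(0,0,.02),pinnear=f(.1,.048,-.025),pinfar=f(.1,.048,.025),endtop=f(.18,.006,.006),endbot=f(.18,-.006,.006))
    pts["bolt"]=piv+.02*ex
    return {k:proj(S,v) for k,v in pts.items()}
p0=np.array([.5835,-.0389,.138])
for n,p,g in [("start",p0,0),("home",p0+.088*ey,0),("ontop",p0+.088*ey,.07)]:
    m=model(p,g); print(n,{k:(v-m["bolt"]).round(1).tolist() for k,v in m.items()},m["bolt"].round(1))
```

```text
start {'bolt': [0.0, 0.0], 'pinnear': [45.8, -17.9], 'pinfar': [40.2, 0.3], 'endtop': [76.1, 9.8], 'endbot': [75.9, 12.4]} [214.2 217.3]
home {'bolt': [0.0, 0.0], 'pinnear': [47.0, -17.9], 'pinfar': [42.1, 0.6], 'endtop': [77.2, 10.0], 'endbot': [76.7, 12.5]} [250.4 225.1]
ontop {'bolt': [0.0, 0.0], 'pinnear': [45.6, -19.8], 'pinfar': [40.7, -1.3], 'endtop': [77.4, 7.3], 'endbot': [77.2, 9.9]} [250.4 225.1]
```

View pics/z12.png

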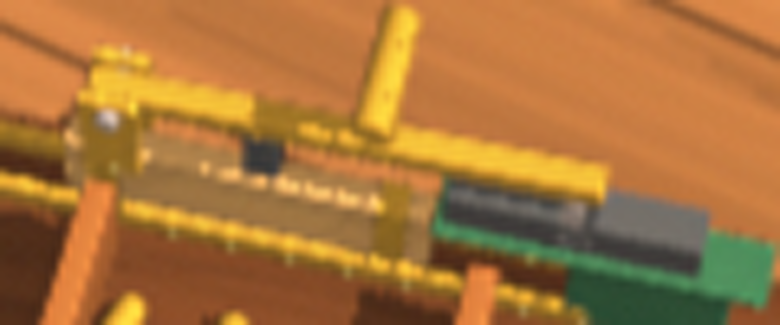

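View pics/z0.png

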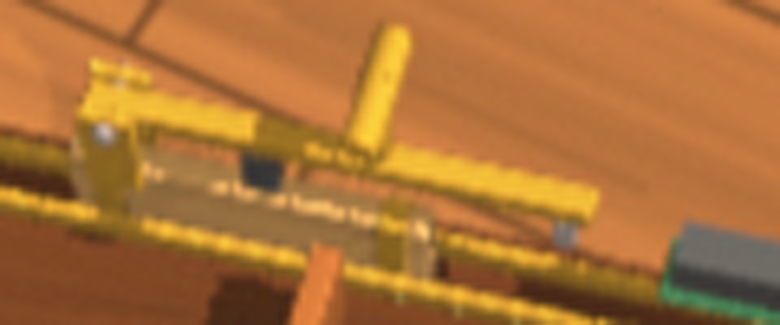

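```bash
python3 -m handwheel '{"delta_pos":[[0,30,0],[0,40,0],[0,40,0],[0,8,0],[0,0,14],[0,0,13],[0,0,0],[0,0,0]],"rotation":[[0,0,0],[0,0,0],[0,0,0],[0,0,0],[0,0,0],[0,0,0],[0,0,0],[0,0,0]],"claw":[-1,-1,-1,-1,-1,-1,-1,-1]}'
python3 - <<'E'
from bench import robot
import cv2
s=robot.snapshot("wrist"); im=s["color"][:,:,::-1]; cv2.imwrite("pics/wrist13.png",im)
cv2.imwrite("pics/wc13.png",cv2.resize(im[165:285,140:500],None,fx=2.2,fy=2.2,interpolation=cv2.INTER_CUBIC))
print(robot.get_obs()["tool_pos"])
E
```

```text
time: 15.15
tool_pos: [0.5611, 0.0439, 0.2046]
ee_rot: [3.141, 0.0, 1.815]
wrist_force: [-0.5, 1.3, -0.4]
width: 0.0941
[0.5614422  0.04393186 0.20495827]
```

View pics/wc13.png

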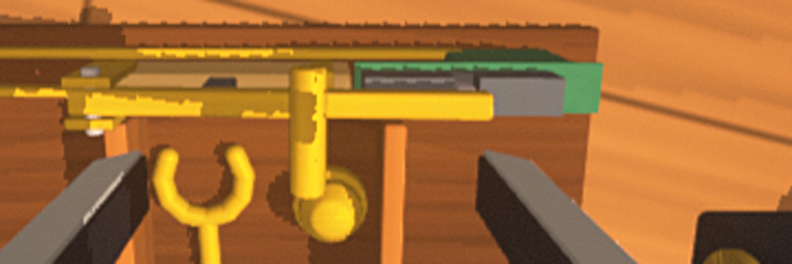

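Run:
```python
from bench import robot
from h import *
W=robot.snapshot("wrist")
W2=dict(W); W2["eye"]=np.array([0.52218083,-0.05757945,0.38346168]); W2["rotation"]=np.array([2.91379495,0.00315427,1.81110115])
print(W["eye"],W["rotation"])
th=.244; ex=np.array([np.cos(th),np.sin(th),0]);ey=np.array([-np.sin(th),np.cos(th),0])
def model(S,pin0,ang):
    piv=pin0-.1*ey-np.array([0,0,.048]); c,s=np.cos(ang),np.sin(ang)
    f=lambda y,z,x=0: piv+x*ex+(c*y-s*z)*ey+np.array([0,0,s*y+c*z])
    pts=dict(start=f(-.01,.006,.006),end=f(.18,.006,.006),endnear=f(.18,.006,-.006),pinnear=f(.1,.048+.0,-.025),pinfar=f(.1,.048,.025))
    return {k:((proj(S,v)-[140,165])*2.2).round(1).tolist() for k,v in pts.items()}
p0=np.array([.5823,-.0356,.138])
print("ref",model(W2,p0,0))
for a in(0,.02,.04,.07): print(a,model(W,p0+.088*ey,a))
im=cv2.imread("pics/wrist2.png");im2=cv2.imread("pics/wrist13.png")
for i in(im,im2):
    h=cv2.cvtColor(i,cv2.COLOR_BGR2HSV); m=cv2.inRange(h,(18,150,140),(32,255,255))
    for c0 in (190,195,200,220,235,305,310,320,330,340,350,355,360,362): 
        r=np.where(m[198:225,c0])[0]+198; print(c0,r.min() if len(r) else None,r.max() if len(r) else None,end=" | ")
    print()
```

```text
[0.49818076 0.02893521 0.38434184] [2.91242082e+00 7.39115627e-04 1.81572969e+00]
ref {'start': [83.3, 108.6], 'end': [508.8, 107.4], 'endnear': [510.5, 81.0], 'pinnear': [332.2, 53.8], 'pinfar': [331.7, 180.4]}
0 {'start': [78.0, 111.5], 'end': [501.5, 111.9], 'endnear': [503.3, 85.7], 'pinnear': [325.4, 58.9], 'pinfar': [324.6, 184.5]}
0.02 {'start': [77.8, 111.4], 'end': [503.4, 113.9], 'endnear': [505.2, 87.4], 'pinnear': [322.8, 59.7], 'pinfar': [322.2, 186.3]}
0.04 {'start': [77.7, 111.3], 'end': [505.2, 115.9], 'endnear': [507.1, 89.1], 'pinnear': [320.2, 60.6], 'pinfar': [319.7, 188.1]}
0.07 {'start': [77.6, 111.1], 'end': [507.6, 119.0], 'endnear': [509.6, 91.8], 'pinnear': [315.9, 61.9], 'pinfar': [315.6, 190.8]}
190 198 221 | 195 203 221 | 200 203 216 | 220 203 214 | 235 203 214 | 305 203 214 | 310 203 214 | 320 203 214 | 330 203 214 | 340 203 214 | 350 203 214 | 355 203 215 | 360 203 215 | 362 203 215 | 
190 206 223 | 195 204 219 | 200 206 217 | 220 206 217 | 235 206 217 | 305 207 218 | 310 207 218 | 320 207 218 | 330 207 218 | 340 207 218 | 350 207 219 | 355 207 219 | 360 207 219 | 362 207 218 |
```

Run:
```python
import cv2,numpy as np
ims=[cv2.imread("pics/wrist2.png"),cv2.imread("pics/wrist13.png")]
for i,rows in zip(ims,[(197,199,201),(199,201,203)]):
    h=cv2.cvtColor(i,cv2.COLOR_BGR2HSV); m=cv2.inRange(h,(18,150,100),(32,255,255))
    for r in rows: 
        c=np.where(m[r,265:310])[0]+265; print("pin",r,c.min(),c.max())
    for r in (206,208,210,212,214,216):
        c=np.where(m[r,330:375])[0]+330; print("end",r,c.max(),end=" ")
    for r in (225,232,240):
        c=np.where(m[r,260:310])[0]+260; print("pin",r,c.min(),c.max(),end=" ")
    print()
a=ims[1][185:235,255:425];b=ims[0][182:232,265:435]
cv2.imwrite("pics/cmp.png",cv2.resize(np.vstack([b,a]),None,fx=4.6,fy=4.6,interpolation=cv2.INTER_CUBIC))
```

```text
pin 197 279 295
pin 199 279 294
pin 201 279 294
end 206 374 end 208 367 end 210 367 end 212 367 end 214 366 Traceback (most recent call last):
  File "<stdin>", line 8, in <module>
    return umr_maximum(a, axis, None, out, keepdims, initial, where)
ValueError: zero-size array to reduction operation maximum which has no identity
```

Run:
```python
import cv2,numpy as np
ims=[cv2.imread("pics/wrist2.png"),cv2.imread("pics/wrist13.png")]
for i,rows,er in zip(ims,[(197,199,201),(199,201,203)],[(208,210,212),(211,213,215)]):
    h=cv2.cvtColor(i,cv2.COLOR_BGR2HSV); m=cv2.inRange(h,(18,150,100),(32,255,255))
    for r in rows: 
        c=np.where(m[r,265:310])[0]+265; print("pin",r,c.min(),c.max())
    for r in er:
        c=np.where(m[r,330:375])[0]+330; print("end",r,c.max(),end=" ")
    print()
a=ims[1][185:235,255:425];b=ims[0][182:232,265:435]
cv2.imwrite("pics/cmp.png",cv2.resize(np.vstack([b,a]),None,fx=4.6,fy=4.6,interpolation=cv2.INTER_CUBIC))
```

```text
pin 197 279 295
pin 199 279 294
pin 201 279 294
end 208 367 end 210 367 end 212 367 
pin 199 271 291
pin 201 272 291
pin 203 272 291
end 211 363 end 213 363 end 215 363
```

View pics/cmp.png

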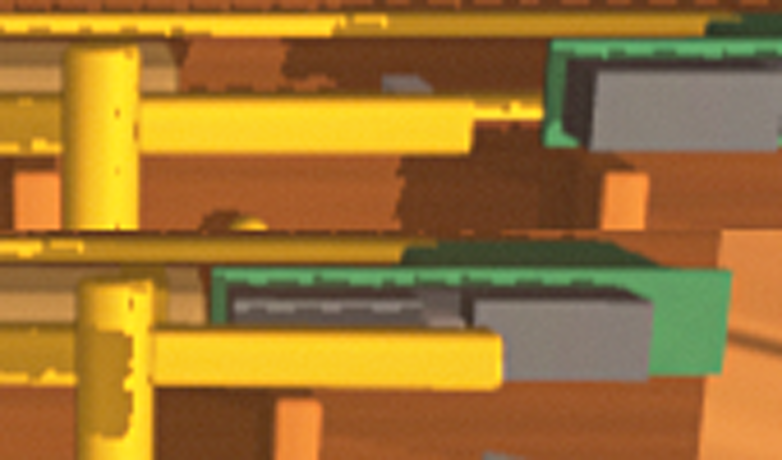

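```bash
python3 -m handwheel '{"delta_pos":[[15,-45,0],[15,-50,0],[10,-5,12],[0,0,0],[0,0,0],[0,0,0],[0,0,0],[0,0,0]],"rotation":[[0,0,0],[0,0,0],[0,0,0],[-0.15,0,0],[-0.15,0,0],[-0.15,0,0],[-0.15,0,0],[-0.15,0,0]],"claw":[-1,-1,-1,-1,-1,-1,-1,-1]}'
python3 - <<'E'
from bench import robot
import cv2
s=robot.snapshot("wrist"); im=s["color"][:,:,::-1]; cv2.imwrite("pics/w14.png",im[::-1,::-1])
print(robot.get_obs()["tool_pos"],s["eye"],s["rotation"])
E
```

```text
time: 16.25
tool_pos: [0.4556, 0.0588, 0.1936]
ee_rot: [2.385, 0.001, 1.815]
wrist_force: [-0.4, 1.3, 0.2]
width: 0.0939
[0.45114139 0.05907507 0.18537897] [0.29036642 0.01844213 0.27943569] [2.15680855e+00 1.82490425e-03 1.81613342e+00]
```

View pics/w14.png

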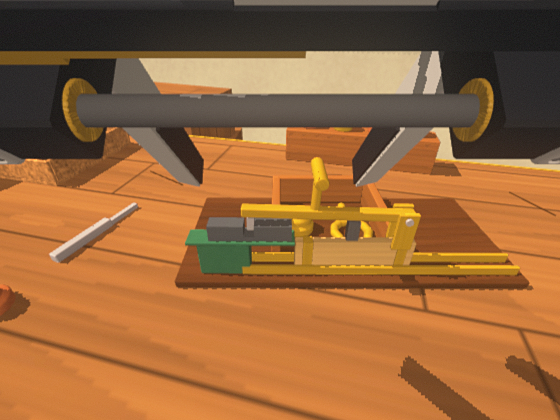

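Run:
```python
import cv2
im=cv2.imread("pics/w14.png")[150:290,175:435]
cv2.imwrite("pics/w14z.png",cv2.resize(im,None,fx=3.07,fy=3.07,interpolation=cv2.INTER_CUBIC))
```

```text
(no output)
```

View pics/w14z.png

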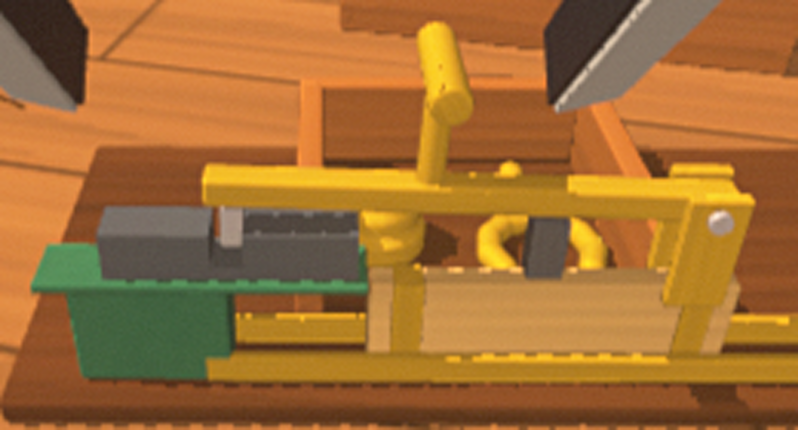

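```bash
python3 -m handwheel '{"delta_pos":[[0,0,0],[0,0,0],[0,0,0],[0,0,0],[0,0,0],[-10,5,-12],[-15,50,0],[-17,46,0]],"rotation":[[0.15,0,0],[0.15,0,0],[0.15,0,0],[0.15,0,0],[0.15,0,0],[0,0,0],[0,0,0],[0,0,0]],"claw":[-1,-1,-1,-1,-1,-1,-1,-1]}'
python3 -m handwheel '{"delta_pos":[[0,0,0],[0,0,28],[0,0,28],[0,0,23],[0,0,0],[0,0,0],[0,0,0],[0,0,0]],"rotation":[[0,0,0],[0,0,0],[0,0,0],[0,0,0],[0,0,0],[0,0,0],[0,0,0],[0,0,0]],"claw":[-1,-1,-1,-0.5,0,0,0,0]}'
python3 look.py w15
```

```text
time: 17.3
tool_pos: [0.5652, 0.0417, 0.2062]
ee_rot: [3.137, 0.002, 1.814]
wrist_force: [0.4, -0.5, 1.1]
width: 0.0937
time: 18.3
tool_pos: [0.5636, 0.0423, 0.1265]
ee_rot: [3.139, 0.001, 1.815]
wrist_force: [-0.3, -0.0, -0.7]
width: 0.0486
18.35 [0.56350126 0.0423305  0.12618271] [-0.64128861  0.29289487 -0.07051169] 0.047977262891217454
```

View pics/w15.png

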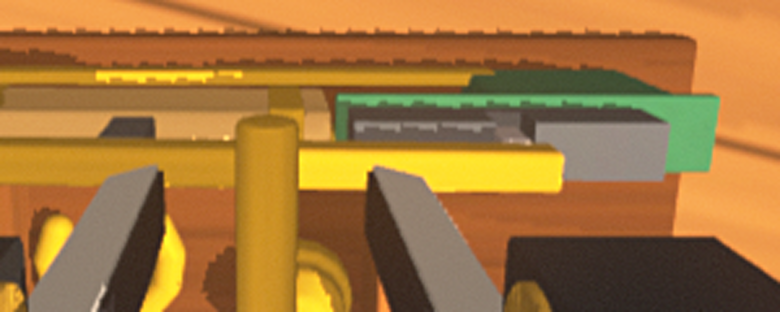

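```bash
python3 -m handwheel '{"delta_pos":[[0,0,0],[0,0,0],[0,0,0],[0.7,0,0],[0.7,0,0],[0.7,0,0],[0.6,0,0],[0,0,0]],"rotation":[[0,0,0],[0,0,0],[0,0,0],[0,0,0],[0,0,0],[0,0,0],[0,0,0],[0,0,0]],"claw":[0.6,0.6,0.6,0.6,0.6,0.6,0.6,0.6]}'
python3 look.py w16
```

```text
time: 19.35
tool_pos: [0.5624, 0.0451, 0.1253]
ee_rot: [3.142, -0.0, 1.815]
wrist_force: [0.1, -0.3, 0.5]
width: 0.0189
19.4 [0.56240157 0.04504625 0.12530819] [ 0.03476716  0.95646737 -0.16275766] 0.018641623660291935
```

View pics/w16.png

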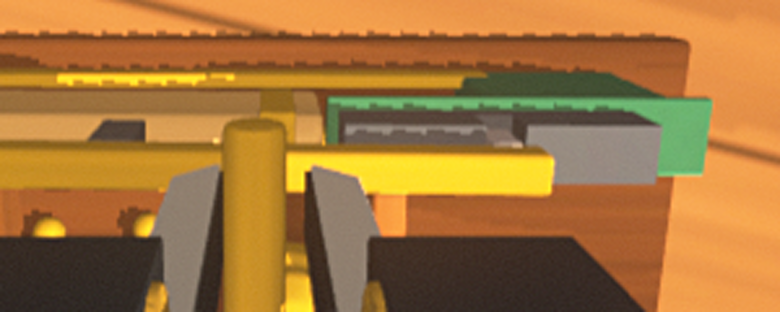

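```bash
python3 -m handwheel '{"delta_pos":[[0.5,0,0],[0.5,0,0],[0.5,0,0],[0.3,0,0],[0,0,0],[0,0,0],[0,0,0],[0,0,0]],"rotation":[[0,0,0],[0,0,0],[0,0,0],[0,0,0],[0,0,0],[0,0,0],[0,0,0],[0,0,0]],"claw":[0.6,0.6,0.6,0.6,0.6,0.6,0.6,0.6]}'
python3 look.py w17
```

```text
time: 20.4
tool_pos: [0.562, 0.0468, 0.1253]
ee_rot: [3.141, -0.0, 1.815]
wrist_force: [0.5, -0.6, 0.3]
width: 0.0188
20.45 [0.56197268 0.04672917 0.12528024] [0.38932389 0.54447412 0.13760323] 0.0186110638016934
```

View pics/w17.png

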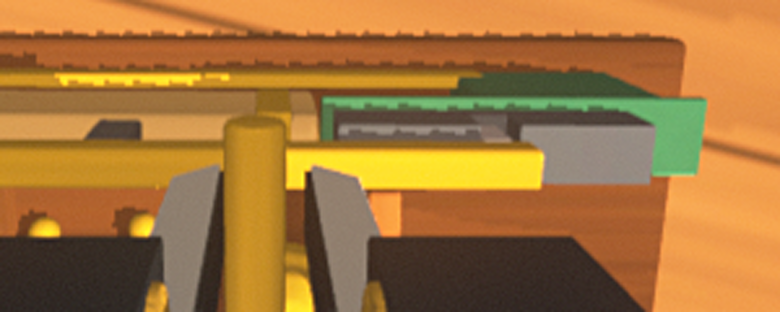

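```bash
python3 -m handwheel '{"delta_pos":[[0,0,0],[0,0,0],[0,0,0],[0,0,-20],[0,0,-40],[0,0,-20],[10,-30,0],[20,-50,0]],"rotation":[[0,0,0],[0,0,0],[0,0,0],[0,0,0],[0,0,0],[0,0,0],[0,0,0],[0,0,0]],"claw":[0.3,0,0,0,0,0,0,0]}'
python3 -m handwheel '{"delta_pos":[[5,-20,0],[0,0,10],[0,0,0],[0,0,0],[0,0,0],[0,0,0],[0,0,0],[0,0,0]],"rotation":[[0,0,0],[0,0,0],[-0.15,0,0],[-0.15,0,0],[-0.15,0,0],[-0.15,0,0],[-0.15,0,0],[0,0,0]],"claw":[-1,-1,-1,-1,-1,-1,-1,-1]}'
python3 - <<'E'
from bench import robot
import cv2
s=robot.snapshot("wrist"); im=s["color"][::-1,::-1,::-1]; 
cv2.imwrite("pics/w18z.png",cv2.resize(im[150:290,175:435],None,fx=3.07,fy=3.07,interpolation=cv2.INTER_CUBIC))
s=robot.snapshot("scene");cv2.imwrite("pics/s18.png",s["color"][:,:,::-1])
E
```

```text
time: 21.45
tool_pos: [0.4771, 0.0563, 0.2053]
ee_rot: [3.141, 0.0, 1.814]
wrist_force: [0.2, 0.6, 1.3]
width: 0.0468
time: 22.45
tool_pos: [0.454, 0.0559, 0.1904]
ee_rot: [2.398, -0.003, 1.812]
wrist_force: [0.2, -0.3, -0.3]
width: 0.0938
```

View pics/w18z.png

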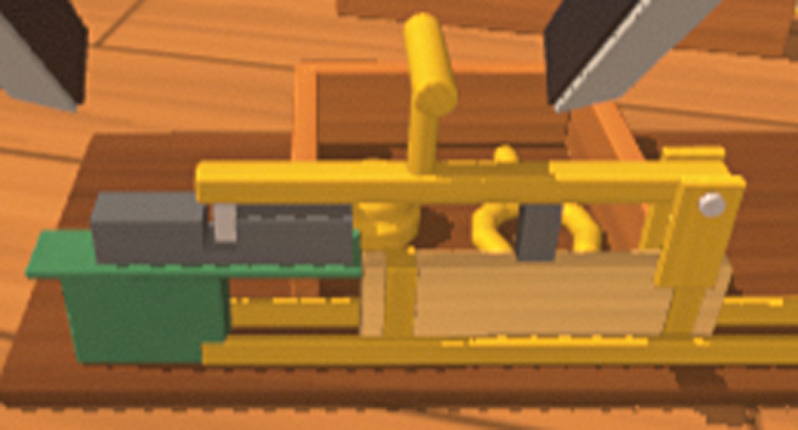

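View pics/s18.png

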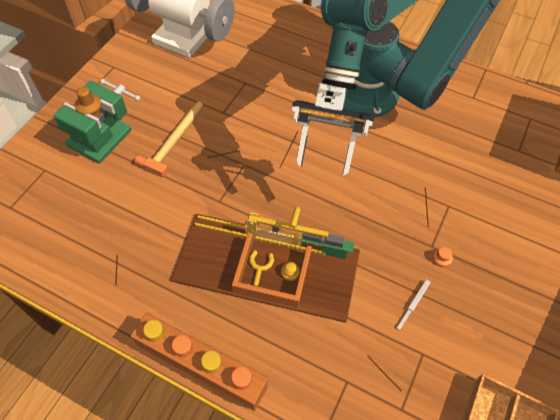

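Run:
```python
from bench import robot
print(robot.close_job())
```

```text
the job is handed in; nothing more can be done
None
```

The gate is shut and latched, the latch is released, and the job was handed in at about 22.6 s with the gripper clear of everything.

**What I did:**
- I gripped the T-handle, lifted the bar about 0.17 rad, and slid the gate until the tooth was over the front lip.
- I then lowered the tooth onto the plate and loosened the fingers so the bar's own weight held it down. From there I pushed the gate on in 0.7–1.2 mm steps at about 2–4 N until the tooth dropped.

**A failed check:** the first drop was only partial. A tilted wrist-camera picture showed the tooth about 6 mm down and the bar still sloping. I went back and nudged the gate about 2 mm further with the fingers loose, and the tooth dropped the rest of the way.

**Last checks:**
- In the same side view the bar is level on its rest peg, and the tooth is about 11 mm below the plate's top, against a nominal 12 mm.
- The wrist force was about zero after the final drop.
- The rowlock, tiller cap and bench items look unmoved in the last scene picture.

**Other readings:**
- The scene and top cameras disagreed by up to about 6 mm on the handle position, so I relied on the wrist camera for alignment.
- The wrist force reached about 12 N while lifting, probably from the pin turning in the tight grip.

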